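# Lever open the specimen case and hold it

## Task

Open the specimen case beside the microscope: push the sliding catch along its track, all the way off the flap's tab, then press the lever's pad down to its stop with the fingertips so that the heavy steel flap is levered wide open. Finish while still holding the pad down with the flap open. Work the flap only through the lever, without touching the flap itself, and leave the small things standing around the case where they are.

Things in the scene. Friction and masses are not known exactly. Their poses are not given: they have to be found in the camera images.
- case: White metal case fixed to the bench, turned by its yaw. Origin on the bench (z = 0) under the middle of the flap's hinge, z up. In this frame: dark base plate x -95..95, y -260..215 mm, 8 mm thick; white box x -95..95, y 0..215 mm, 70 mm high. The lever sticks out to -y; the catch lies on the ledge at the +y end (y 170..215).
- lever_pivot (a point): Centre of the lever's fulcrum pin, fixed in the case at (0, -30, 52) mm; the pin runs along the case's x axis.
- lever_joint (a joint): Lever angle in rad: about 0 at rest (long end up), grows as the pad is pressed, hard stop at 0.46. The pad's top swings down about lever_pivot in the case's y-z plane, on a radius of 203 mm, from 0.452 rad above level. Blocked until the catch is off. Takes about 6 to 13 N at the pad; let go, it rises again. The flap turns about twice as far.
- lever: Steel lever, 18 mm wide, in a slotted fulcrum; origin on its pivot pin, x along the pin. Its long end carries a flat pressing pad, 60 mm along the case's x by 50 mm, 6 mm thick. At rest the pad's face tilts by 0.23 rad (outer end higher), at mid-stroke it is level, at the stop it tilts as much the other way.
- pad_top (a point): Centre of the pad's upper face: about (0, -213, 141) mm in the case frame at rest and about (0, -233, 50) mm at the stop.
- flap_joint (a joint): Flap angle in rad: 0 closed (lying level on the case), grows as it opens, about 0.9 with the lever at its stop. Hinge along the case's x axis through the case's (0, 0, 70) mm. It falls shut by its own weight (about 1 to 1.5 kg).
- flap: Bare steel flap, 170 mm (case x) by 162 mm, 6 mm thick, top face 76 mm high when closed; origin on the hinge line, y towards the free edge. A 30 mm wide tab sticks out of the free edge under the catch (case x -30..0, y 168..187). Not to be touched.
- flap_edge (a point): Middle of the flap's free edge, upper face.
- catch_joint (a joint): Travel in m of the sliding catch along the case's +x: 0 fully over the flap's tab, hard stop at 0.045 (clear of the tab beyond about 0.032). Starts between 0 and 0.008; slides with about 2 N and stays where it is left. While over the tab it blocks flap and lever.
- catch: Steel sliding catch, 34 mm along x by 45 mm, 12 mm high, on the case's ledge: origin under the middle of its block, at (-15 + travel, 201.5, 70) mm in the case frame. An upright round post, 16 mm in diameter, stands on its middle to push it by, from 82 to 114 mm above the bench.
- post_top (a point): Centre of the top of that post, 114 mm above the bench.
- bottle: Loose white plastic bottle, 44 mm in diameter, 95 mm tall, origin under its base. Bystander.
- eyepiece: Loose black microscope eyepiece, 48 mm in diameter, 60 mm tall, origin under its base. Bystander.
- beaker: Loose small white cup, 48 mm in diameter, 50 mm tall, origin under its base. Bystander.
- puck: Loose black specimen puck with a metal inset, 32 mm in diameter, 20 mm tall, origin under its base. Bystander.

How it is judged:
By the outcome, as a careful person would: the job done as asked, in the order asked, and still so for the second after the job is handed in, while the arm keeps its last pose, push and grip.
It also fails if it takes over 45 s, if anything falls off the work surface, if the arm or the gripper's body presses on something with over 40 N, if the wrist force passes 120 N, or if a joint passes its speed limit or range.

## Robot

A 7-joint arm with a two-finger parallel gripper is mounted at the origin on the work surface. World frame = base frame: x ahead of the robot, y to its left, z up, the work surface at z = 0. Lengths are in m, angles in rad, forces in N, time in s.
With the tool pointing down it reaches from about 0.4 to 0.85 m from the base axis. Payload 10.4 kg.
Tool frame: the origin (TCP) lies between the finger pads; the fingertips stand 22 mm ahead of it and the grasp point (between the pads) lies 3 mm ahead of it (r.nose_length is the distance from the TCP to the fingertips, in m); z points along the fingers, y is the line along which they close (so a half turn about z gives the same grasp; the last joint's range is limited). The gripper opens to 87 mm and grips with 3 to 60 N. Pads are 19 mm wide; open, the fingers measure 117 mm over their backs; the gripper's body (75 mm by 190 mm) begins 51 mm behind the grasp point.
Start: joints at [-1.222, 0.332, -0.065, 1.46, 0.022, 1.35, -0.088], TCP at [0.227, 0.582, 0.245] pointing down, gripper open.
Joint ranges: [-2.6, 2.6], [-0.5, 2.12], [-1.47, 1.34], [0.16, 2.42], [-1.27, 4.41], [0.06, 2.06], [-2.6, 2.6]. Speed limits (rad/s): [2.22, 2.22, 2.79, 2.79, 3.14, 3.14, 3.14].

## Interface

Orientations are given as a unit quaternion [x, y, z, w].
In Python, from bench import readout, cams, r gives the robot as it stands. The module is installed in compiled form; this text tells all that it offers.
- The arm moves only by the tool step_arm, never from a script. Its argument "deltas" is a list that holds one entry, the list of rows, each a list of 7 numbers: the turn, a rotation vector about the tool's x, y, z in rad, then the shift along the tool's x, y, z in m, then the opening in per cent of the stroke, from 0 (shut) to 100 (fully open). A call has 1 to 20 rows; each row is the pose to reach, as a shift and turn from the pose commanded when the call began, along the tool's axes at that moment; what a row does not reach only later rows make up. A row lasts 1/8 s, in which the tool goes at most 62.5 mm and 10.7 degrees, less where a joint would pass 70% of its speed; a pose out of reach is approached as far as the arm can. A call with a gripper value outside its range is refused whole. The fingers move at their own pace and stop on an object; "squeeze" is the grip in N (left out, the last holds). Time passes only in rows, so rows that repeat a pose let the fingers close. It gives the time, the measured TCP pose, the force, the opening and the grip force at its end, in the units of the state.
- readout.read_state(): the state, without advancing time (a new reading comes with each control period).
- cams.camera(name): name is "scene" or "top" or "wrist"; returns a dict with "img" (480x640x3 uint8, red, green, blue), "fx", "fy", "cx", "cy" (pixels), "origin" and "rotation" of the camera in the world; the wrist camera has in their place "T_tool_cam" (4x4, takes a point from camera to tool coordinates, whose origin is the TCP and whose axes are the flange's). Camera axes: x right, y up, looking along -z (the intrinsics and any distortion apply to the point x, -y, -z); pixel columns grow to the right and rows downward; lengths in m; the calibration is good to about 2 mm. The wrist camera is an equidistant fisheye: a pixel r from the principal point sees the ray r / f radians off the axis. A picture is of the moment at which its call begins: read the wrist's pose just before it. There is no depth.
- r.close_job(): hands the job in; it is judged then, once.
The state is a dict: "time": time; "joint_positions": joint angles; "joint_vel": joint speeds; "joint_torque": joint torques, N m; "ee_pos": TCP position; "eef_rot": TCP orientation; "ft_force": force on the tool from outside, world axes, zero at the start; "torque": the same for the moment, N m; "width": finger opening in m; "grip_force": force on a finger pad.
Only numpy, scipy, OpenCV 4.12 (cv2) and the standard library are available. Lean on these libraries where they do the work, as an engineer would, in place of code of your own. Each camera call takes 0.05 s, during which the arm holds its last target. There are 200 camera calls.

## Working session

There is one attempt and no reset: what is moved stays moved. The work goes in short steps, Python scripts to look and compute and a tool call to move; the robot and the scene stay as the last step left them, time stands still between calls to the robot, and variables do not carry over. Pictures are saved under pics/ and viewed, at most 10 in all, crops included, and the job is handed in when it is done.

Besides the shell and the picture viewer there is one more tool, called by a JSON object that holds its "op" and its "data", one argument or row to a line. step_arm: Moves the arm, as the interface text tells. Its arguments: {"type":"object","properties":{"deltas":{"type":"array"},"squeeze":{"type":"number"}},"required":["deltas"]}

```bash
mkdir -p pics
python3 - <<'E'
from bench import readout,cams,r
import cv2,numpy as np
print(readout.read_state())
for n in("scene","top"):
    c=cams.camera(n); cv2.imwrite(f"pics/{n}0.png",c["img"][:,:,::-1]); print(n,{k:v for k,v in c.items() if k!="img"})
E
```

```text
{'time': 0.0, 'joint_positions': array([-1.22163061,  0.33286595, -0.06474185,  1.46096659,  0.02159735,
        1.34990455, -0.0885145 ]), 'joint_vel': array([ 2.47560586e-04,  2.82853304e-04,  2.32958508e-04, -6.62954073e-04,
        5.53125103e-04, -7.14734620e-05,  8.84779157e-04]), 'joint_torque': array([ 6.75283500e-04, -6.23242235e+01,  2.52321322e-02, -3.89907074e+01,
       -6.12859265e-02,  3.95337353e-02,  1.23772948e-04]), 'ee_pos': array([0.22688465, 0.58196676, 0.24374566]), 'eef_rot': array([ 1.84791603e-01,  9.82777462e-01, -7.16289272e-04, -1.08007516e-04]), 'ft_force': array([ 0.14012435,  0.9399707 , -0.58382371]), 'torque': array([ 0.00444996, -0.03247477, -0.02181234]), 'grip_force': 0.0, 'width': 0.0871756164969141}
scene {'fx': 557.3626346553966, 'fy': 557.3626346553966, 'cx': 313.50419196312106, 'cy': 236.07722130612913, 'origin': array([ 0.88220691, -0.2992125 ,  0.76481397]), 'rotation': array([0.27005932, 0.11482335, 0.35490365, 0.8876525 ])}
top {'fx': 507.0049319856832, 'fy': 507.0049319856832, 'cx': 316.88773544183726, 'cy': 229.63065916941486, 'origin': array([0.49332334, 0.02778788, 1.03468762]), 'rotation': array([ 0.02632498, -0.02897951, -0.70310429,  0.71000812])}
```

View pics/scene0.png

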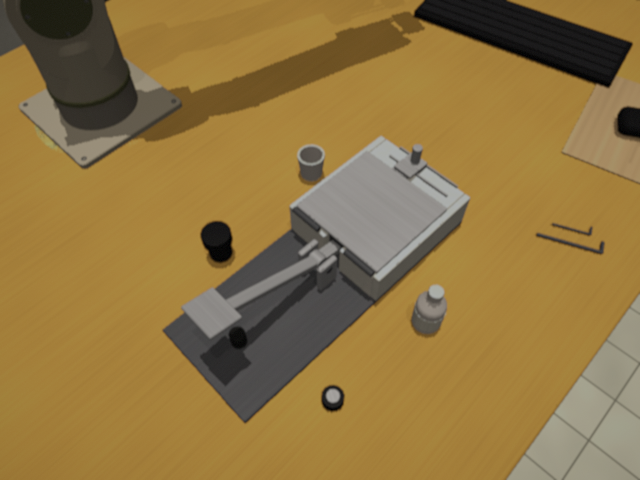

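View pics/top0.png

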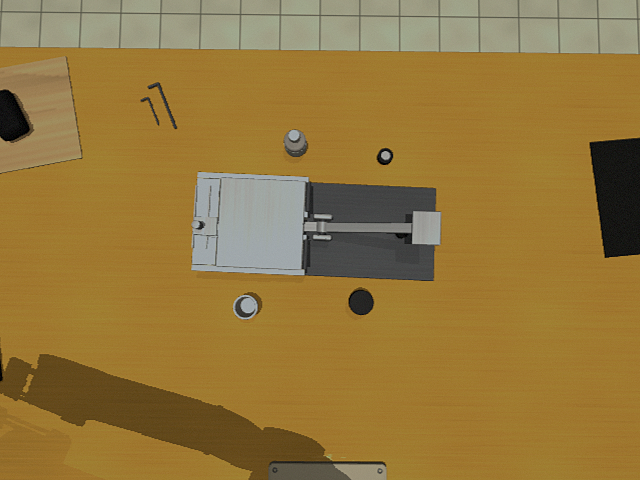

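The top view shows the case running left to right: post near (198,224), pad at (426,228), beaker (245,307), eyepiece (361,302), bottle (295,140), puck (385,156). In the scene view the post is at (417,147) and the pad at (212,312). I'll fit the case pose from the corners.

```bash
cat > h.py <<'E'
import numpy as np
from scipy.spatial.transform import Rotation as R
from scipy.optimize import least_squares
K={"scene":(557.3626,313.504,236.077,[0.88220691,-0.2992125,0.76481397],[0.27005932,0.11482335,0.35490365,0.8876525]),
"top":(507.0049,316.8877,229.6307,[0.49332334,0.02778788,1.03468762],[0.02632498,-0.02897951,-0.70310429,0.71000812])}
def proj(n,p):
    f,cx,cy,o,q=K[n]; c=R.from_quat(q).inv().apply(np.atleast_2d(p)-o)
    return np.c_[cx+f*c[:,0]/-c[:,2],cy-f*c[:,1]/-c[:,2]]
def onplane(n,uv,z):
    f,cx,cy,o,q=K[n]; d=R.from_quat(q).apply([(uv[0]-cx)/f,-(uv[1]-cy)/f,-1]); o=np.array(o)
    return o+d*(z-o[2])/d[2]
def w(c,pose):
    c=np.atleast_2d(c)/1000.; return R.from_euler('z',pose[2]).apply(c)+[pose[0],pose[1],0]
E
python3 - <<'E'
from h import *
P=[[95,-260,8],[-95,-260,8],[95,215,70],[-95,215,70],[95,0,70],[-95,0,70]]
ob={"top":[(436,188),(433,280),(199,172),(192,271),(308.5,178),(304,275)],"scene":[(245,416),(165,329),(468,200),(380,139),(375,275+1),(292,208)]}
f=lambda x:np.concatenate([(proj(n,w(P,x))-ob[n]).ravel() for n in ob])
s=least_squares(f,[.5,.05,0],loss='soft_l1'); print(s.x,np.round(s.fun.reshape(-1,2),1))
x=s.x
for t in (0,4,8): print('post',t,[proj(n,w([-15+t,201.5,114],x)).round(1).tolist() for n in ob], w([-15+t,201.5,114],x))
print('pad',[proj(n,w([0,-213,141],x)).round(1).tolist() for n in ob], w([0,-213,141],x),w([0,-233,50],x))
inv=lambda p:(R.from_euler('z',-x[2]).apply(p-np.array([x[0],x[1],0]))*1000).round()
for nm,uv,z in(("beaker",(245,307),.05),("eyep",(361,302),.06),("bottle",(294.5,135),.095),("puck",(385,156),.02)):
    p=onplane("top",uv,z); print(nm,p.round(3),inv(p))
E
```

```text
[ 0.57601468  0.04510236 -0.0348023 ] [[-0.3 -0.1]
 [ 0.3  1.1]
 [-2.2 -0.3]
 [-1.5 -0.3]
 [-0.1 -1.3]
 [-0.2  0.7]
 [-1.5  7.3]
 [-4.5  0.9]
 [ 1.9 -2.5]
 [-0.2 -3.7]
 [ 3.   5.3]
 [-4.4 -2.3]]
post 0 [[[194.8, 227.0]], [[414.3, 146.0]]] [[0.56803501 0.24700228 0.114     ]]
post 4 [[[194.9, 224.9]], [[416.2, 147.3]]] [[0.57203259 0.24686309 0.114     ]]
post 8 [[[195.1, 222.7]], [[418.2, 148.6]]] [[0.57603017 0.24672391 0.114     ]]
pad [[[425.7, 227.8]], [[210.7, 310.6]]] [[ 0.56860329 -0.16776866  0.141     ]] [[ 0.56790738 -0.18775655  0.05      ]]
beaker [0.42  0.161 0.05 ] [-160.  111.   50.]
eyep [ 0.432 -0.061  0.06 ] [-140. -111.   60.]
bottle [0.746 0.069 0.095] [169.  29.  95.]
puck [ 0.724 -0.113  0.02 ] [ 154. -152.   20.]
```

Run:
```python
import cv2
a=cv2.imread("pics/scene0.png");b=cv2.imread("pics/top0.png")
c=[cv2.resize(q,(400,400),interpolation=cv2.INTER_CUBIC) for q in (a[120:220,370:470],b[165:265,180:280],a[280:360,170:250],b[188:268,380:460])]
import numpy as np
cv2.imwrite("pics/crop0.png",cv2.resize(np.vstack([np.hstack(c[:2]),np.hstack(c[2:])]),(600,600)))
```

```text
(no output)
```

View pics/crop0.png

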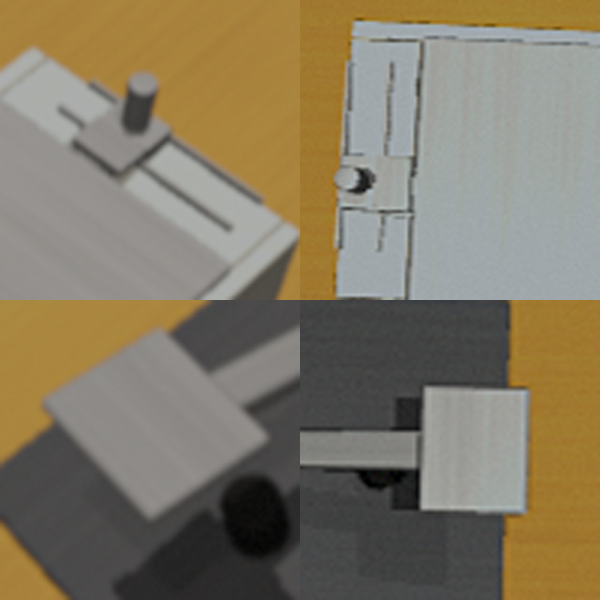

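Post sits at about 5 mm travel, world (0.573, 0.246); the pose fit agrees with the pad too. Next I compute the approach pose, tool y along case y.

```bash
cat >> h.py <<'E'
POSE=[0.57601468,0.04510236,-0.0348023]
def delta(target_mm,tip=True):
    """case-frame fingertip target (mm) -> tool-frame rotvec and shift, tool y along case y"""
    from bench import readout
    s=readout.read_state(); Rt=R.from_quat(s["eef_rot"]); 
    Rg=R.from_euler('z',POSE[2])*R.from_matrix(np.diag([-1,1,-1]))
    p=w(target_mm,POSE)[0]; p[2]+=.022
    print("rot",(Rt.inv()*Rg).as_rotvec().round(4),"shift",Rt.inv().apply(p-s["ee_pos"]).round(4))
    tip=R.from_euler('z',-POSE[2]).apply(s["ee_pos"]+Rt.apply([0,0,.022])-[POSE[0],POSE[1],0])*1000
    print("t",s["time"],"tip case mm",tip.round(1),"F",s["ft_force"].round(1),"width",s["width"])
E
python3 -c "
from h import *
delta([-40,201.5,220])"
```

```text
rot [-1.300e-03 -2.000e-04 -3.369e-01] shift [-0.4159 -0.1965  0.0021]
t 0.1 tip case mm [-367.6  524.4  221.8] F [-0.7 -0.7 -1. ] width 0.08680282699127637
```

{"op": "step_arm", "data": {
  "deltas": [
    [[0,0,-0.034,-0.042,-0.02,0,0],[0,0,-0.068,-0.083,-0.039,0,0],[0,0,-0.101,-0.125,-0.059,0,0],[0,0,-0.135,-0.166,-0.079,0,0],[0,0,-0.169,-0.208,-0.098,0,0],[0,0,-0.202,-0.25,-0.118,0,0],[0,0,-0.236,-0.291,-0.138,0,0],[0,0,-0.27,-0.333,-0.157,0,0],[0,0,-0.303,-0.374,-0.177,0,0],[-0.0013,0,-0.337,-0.416,-0.1965,0.002,0],[-0.0013,0,-0.337,-0.416,-0.1965,0.002,0],[-0.0013,0,-0.337,-0.416,-0.1965,0.002,0]]
  ],
  "squeeze": 20
}}

```text
time: 1.6
ee_pos: [0.5428, 0.2485, 0.2421]
eef_rot: [0.017, 1.0, 0.001, -0.0]
ft_force: [-0.1, -0.1, -0.7]
width: 0.0008
grip_force: 0.0
```

```bash
python3 -c "
from h import *
delta([-40,201.5,92])
from bench import cams
import cv2,numpy as np
a=cams.camera('scene')['img'][:,:,::-1];b=cams.camera('top')['img'][:,:,::-1]
cv2.imwrite('pics/ap.png',cv2.resize(np.hstack([a[60:260,300:500],b[130:330,130:330]]),(800,400)))
"
```

```text
rot [ 0.0013 -0.0008 -0.    ] shift [-0.0004 -0.0008  0.1281]
t 1.6 tip case mm [-40.3 202.2 220.1] F [-0.1 -0.1 -0.7] width 0.0007641154546597941
```

View pics/ap.png

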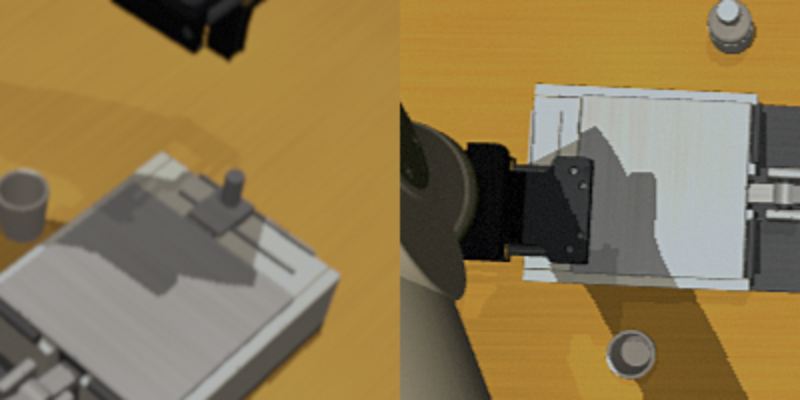

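The gripper hovers above the post's robot side with the fingers shut; the post is at about (233,180) in the left crop, clear of the descent. Descending.

{"op": "step_arm", "data": {
  "deltas": [
    [[0,0,0,0,0,0.04,0],[0,0,0,0,0,0.08,0],[0,0,0,0,0,0.11,0],[0,0,0,0,-0.001,0.128,0],[0,0,0,0,-0.001,0.128,0],[0,0,0,0,-0.001,0.128,0]]
  ]
}}

```text
time: 2.45
ee_pos: [0.5438, 0.2479, 0.1159]
eef_rot: [0.017, 1.0, 0.001, 0.001]
ft_force: [-0.0, 0.3, 0.1]
width: -0.0
grip_force: 0.0
```

{"op": "step_arm", "data": {
  "deltas": [
    [[0,0,0,-0.006,0,0,0],[0,0,0,-0.012,0,0,0],[0,0,0,-0.017,0,0,0],[0,0,0,-0.022,0,0,0],[0,0,0,-0.027,0,0,0],[0,0,0,-0.032,0,0,0],[0,0,0,-0.032,0,0,0]]
  ]
}}

```text
time: 3.32
ee_pos: [0.5757, 0.246, 0.1144]
eef_rot: [0.018, 1.0, 0.001, 0.0]
ft_force: [-0.2, -0.7, -0.5]
width: 0.0005
grip_force: 0.0
```

```bash
python3 -c "
from h import *
delta([12.5,201.5,92])"
```

```text
rot [ 0.0012  0.0006 -0.0003] shift [-0.0198  0.0007  0.0005]
t 3.325 tip case mm [ -7.3 200.8  92.4] F [-0.2 -0.7 -0.5] width 0.0005162714241217609
```

{"op": "step_arm", "data": {
  "deltas": [
    [[0,0,0,-0.005,0,0,0],[0,0,0,-0.01,0,0,0],[0,0,0,-0.014,0,0,0],[0,0,0,-0.017,0,0,0],[0,0,0,-0.019,0,0,0]]
  ]
}}

```text
time: 3.95
ee_pos: [0.5943, 0.2454, 0.1144]
eef_rot: [0.017, 1.0, 0.001, 0.0]
ft_force: [-1.1, -0.6, -0.7]
width: 0.0
grip_force: 0.7
```

```bash
python3 -c "
from h import *
delta([12.5,201.5,92])
from bench import cams
import cv2,numpy as np
a=cams.camera('scene')['img'][:,:,::-1];b=cams.camera('top')['img'][:,:,::-1]
cv2.imwrite('pics/push.png',cv2.resize(np.hstack([a[80:230,350:500],b[130:280,150:300]]),(800,400)))
"
```

```text
rot [ 0.0012  0.     -0.0001] shift [-0.0012  0.0006  0.0004]
t 3.95 tip case mm [ 11.3 200.9  92.4] F [-1.1 -0.6 -0.7] width 4.191721642354232e-06
```

View pics/push.png

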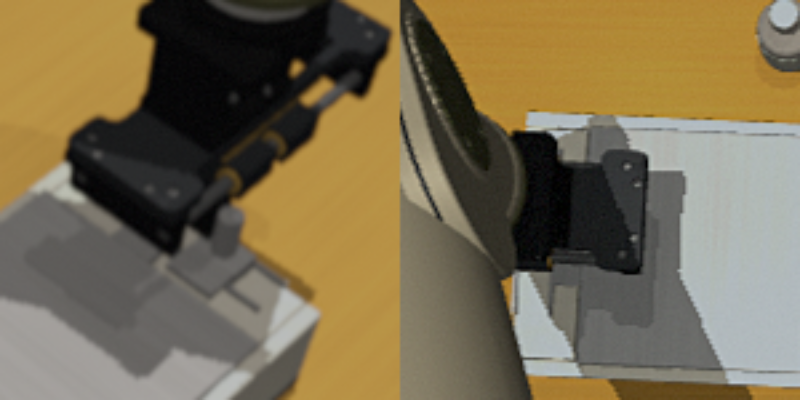

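The catch has moved with the fingers: the post top is at about (436,161) in the full scene image, so roughly 44 mm of travel. Nudging to the stop.

{"op": "step_arm", "data": {
  "deltas": [
    [[0,0,0,-0.0015,0,0,0],[0,0,0,-0.003,0,0,0],[0,0,0,-0.003,0,0,0]]
  ]
}}

```text
time: 4.42
ee_pos: [0.5963, 0.2455, 0.1145]
eef_rot: [0.017, 1.0, 0.001, -0.001]
ft_force: [-7.0, -1.3, 3.3]
width: 0.0003
grip_force: 3.1
```

```bash
python3 -c "
from h import *
delta([0,-213,250])"
```

```text
rot [ 0.001  -0.0018  0.0003] shift [ 0.0137 -0.4138 -0.1579]
t 4.425 tip case mm [ 13.3 201.   92.5] F [-7.  -1.3  3.3] width 0.00029778961350163905
```

Catch on its stop (7 N reaction). Back off, rise, and go over the pad.

{"op": "step_arm", "data": {
  "deltas": [
    [[0,0,0,0.006,0,0,0],[0,0,0,0.014,0,-0.005,0],[0,0,0,0.014,0,-0.05,0],[0,0,0,0.014,0,-0.1,0],[0,0,0,0.014,-0.02,-0.14,0],[0,0,0,0.014,-0.06,-0.158,0],[0,0,0,0.014,-0.1,-0.158,0],[0,0,0,0.014,-0.14,-0.158,0],[0,0,0,0.014,-0.18,-0.158,0],[0,0,0,0.014,-0.22,-0.158,0],[0,0,0,0.014,-0.26,-0.158,0],[0,0,0,0.014,-0.3,-0.158,0],[0,0,0,0.014,-0.34,-0.158,0],[0,0,0,0.014,-0.38,-0.158,0],[0,0,0,0.014,-0.414,-0.158,0],[0,0,0,0.014,-0.414,-0.158,0],[0,0,0,0.014,-0.414,-0.158,0],[0,0,0,0.014,-0.414,-0.158,0]]
  ]
}}

```text
time: 6.68
ee_pos: [0.569, -0.1666, 0.2721]
eef_rot: [0.016, 1.0, 0.001, 0.0]
ft_force: [0.5, 0.5, -0.9]
width: 0.0006
grip_force: 0.0
```

```bash
python3 -c "
from h import *
delta([0,-213,150])
from bench import cams
import cv2,numpy as np
a=cams.camera('scene')['img'][:,:,::-1]
cv2.imwrite('pics/pad.png',a)
"
```

```text
rot [0.0019 0.0005 0.0019] shift [ 0.0004 -0.0013  0.1001]
t 6.675 tip case mm [   0.4 -211.8  250.1] F [ 0.5  0.5 -0.9] width 0.0006078077217386328
```

View pics/pad.png

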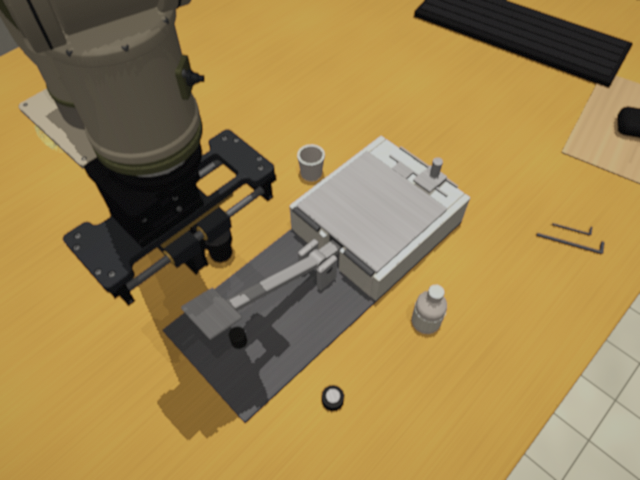

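Catch post at (437,163), clear at the far end of its track; bystanders unmoved; gripper above the pad. Descend to just above it, then press along the arc.

{"op": "step_arm", "data": {
  "deltas": [
    [[0,0,0,0,0,0.04,0],[0,0,0,0,-0.001,0.075,0],[0,0,0,0,-0.001,0.095,0],[0,0,0,0,-0.001,0.1,0],[0,0,0,0,-0.001,0.1,0]]
  ]
}}

```text
time: 7.35
ee_pos: [0.5691, -0.1686, 0.1725]
eef_rot: [0.017, 1.0, 0.001, 0.0]
ft_force: [-0.2, -0.7, 0.7]
width: 0.0001
grip_force: 0.0
```

{"op": "step_arm", "data": {
  "deltas": [
    [[0,0,0,0,0,0.005,0],[0,0,0,0,-0.002,0.01,0],[0,0,0,0,-0.004,0.015,0],[0,0,0,0,-0.006,0.02,0],[0,0,0,0,-0.008,0.025,0],[0,0,0,0,-0.01,0.03,0],[0,0,0,0,-0.01,0.03,0]]
  ]
}}

```text
time: 8.22
ee_pos: [0.569, -0.1785, 0.1429]
eef_rot: [0.017, 1.0, 0.001, 0.001]
ft_force: [-2.1, 2.4, 8.5]
width: 0.0005
grip_force: 4.1
```

```bash
python3 -c "
from h import *
delta([0,-233,50])"
```

```text
rot [0.0022 0.0017 0.0003] shift [ 0.0009 -0.0094  0.0708]
t 8.225 tip case mm [   0.8 -223.7  120.9] F [-2.1  2.4  8.5] width 0.00047804604843944374
```

The lever is yielding at 8.5 N. Continue along the arc.

{"op": "step_arm", "data": {
  "deltas": [
    [[0,0,0,0,-0.001,0.004,0],[0,0,0,0,-0.003,0.01,0],[0,0,0,0,-0.004,0.016,0],[0,0,0,0,-0.006,0.022,0],[0,0,0,0,-0.007,0.028,0],[0,0,0,0,-0.008,0.034,0],[0,0,0,0,-0.009,0.04,0],[0,0,0,0,-0.009,0.046,0],[0,0,0,0,-0.009,0.052,0],[0,0,0,0,-0.009,0.057,0],[0,0,0,0,-0.009,0.061,0],[0,0,0,0,-0.009,0.064,0],[0,0,0,0,-0.009,0.064,0]]
  ]
}}

```text
time: 9.85
ee_pos: [0.5687, -0.1899, 0.0791]
eef_rot: [0.018, 1.0, -0.0, 0.001]
ft_force: [-1.1, -3.8, 7.2]
width: 0.0007
grip_force: 4.1
```

{"op": "step_arm", "data": {
  "deltas": [
    [[0,0,0,0,0,0.001,0],[0,0,0,0,0,0.002,0],[0,0,0,0,0,0.003,0],[0,0,0,0,0,0.003,0]]
  ]
}}

```text
time: 10.35
ee_pos: [0.5687, -0.1899, 0.0762]
eef_rot: [0.018, 1.0, -0.0, 0.001]
ft_force: [-0.6, -4.3, 7.7]
width: 0.0005
grip_force: 4.2
```

```bash
python3 -c "
from h import *
delta([0,-233,50])
from bench import cams
import cv2,numpy as np
a=cams.camera('scene')['img'][:,:,::-1]
cv2.imwrite('pics/open.png',a)
"
```

```text
rot [-0.0008  0.0025 -0.0014] shift [0.0009 0.0021 0.0042]
t 10.35 tip case mm [   0.9 -235.1   54.2] F [-0.6 -4.3  7.7] width 0.0005317965062784804
```

View pics/open.png

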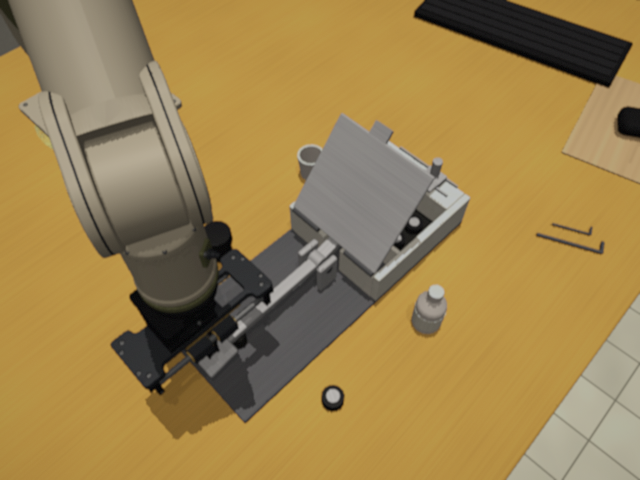

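The flap stands well open (its free edge around (345,120)–(430,180)), bystanders in place. Force is not yet at the stop; press on gently.

{"op": "step_arm", "data": {
  "deltas": [
    [[0,0,0,0,0,0.001,0],[0,0,0,0,0,0.002,0],[0,0,0,0,0,0.003,0],[0,0,0,0,0,0.003,0]]
  ]
}}

```text
time: 10.9
ee_pos: [0.5688, -0.1899, 0.0736]
eef_rot: [0.018, 1.0, -0.0, 0.001]
ft_force: [-1.2, -3.5, 11.5]
width: 0.0006
grip_force: 5.8
```

{"op": "step_arm", "data": {
  "deltas": [
    [[0,0,0,0,0,0.001,0],[0,0,0,0,0,0.002,0],[0,0,0,0,0,0.002,0]]
  ]
}}

```text
time: 11.28
ee_pos: [0.5689, -0.1899, 0.0731]
eef_rot: [0.018, 1.0, -0.0, 0.002]
ft_force: [-7.9, -2.3, 26.5]
width: 0.0008
grip_force: 13.0
```

At the stop with 26 N. Let it settle and check once more.

{"op": "step_arm", "data": {
  "deltas": [
    [[0,0,0,0,0,0,0],[0,0,0,0,0,0,0],[0,0,0,0,0,0,0],[0,0,0,0,0,0,0],[0,0,0,0,0,0,0],[0,0,0,0,0,0,0],[0,0,0,0,0,0,0],[0,0,0,0,0,0,0]]
  ]
}}

```text
time: 12.28
ee_pos: [0.5689, -0.19, 0.0731]
eef_rot: [0.018, 1.0, -0.0, 0.002]
ft_force: [-9.7, -1.6, 27.6]
width: 0.0008
grip_force: 13.0
```

```bash
python3 -c "
from bench import cams
import cv2
cv2.imwrite('pics/end.png',cams.camera('scene')['img'][:,:,::-1])
"
```

```text
(no output)
```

View pics/end.png

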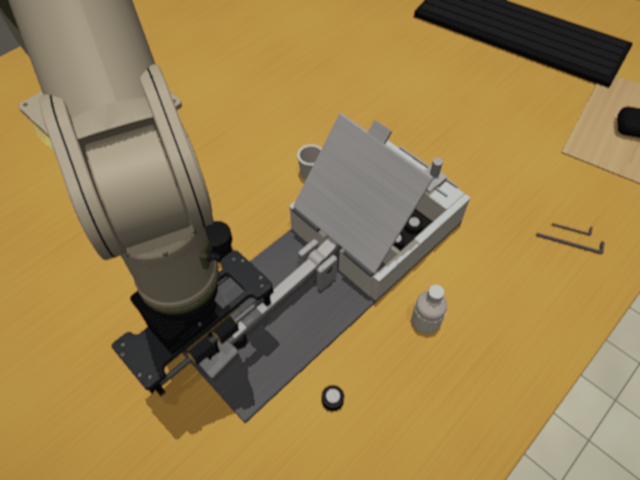

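The flap is wide open, the fingers hold the pad near (215,355) at its stop, and the bystanders stand where they were.

```bash
python3 -c "
from bench import r
print(r.close_job())"
```

```text
the job is handed in; nothing more can be done
None
```

The job is handed in: the catch was pushed to its stop, and the fingertips are holding the lever pad at its stop at about 28 N with the flap wide open and the small things where they were, at 12.3 s of the 45 s allowed.

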